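Clamp a circuit board in the cam cradle

ROBOT

A 6-joint arm with a two-finger parallel gripper is mounted at the origin on a cart in front of the work surface, level with it; the furniture and walls round the work are solid. World frame = base frame: x ahead of the robot, y to its left, z up, the work surface at z = 0. Lengths are in m, angles in rad, forces in N, time in s.
With the tool pointing down it reaches from about 0.3 to 0.85 m from the base axis. Payload 5.4 kg.
Tool frame: the origin (TCP) lies between the finger pads; the fingertips stand nose_length ahead of it and the grasp point (between the pads) lies 6 mm ahead of it (nose_length is the distance from the TCP to the fingertips, in m); z points along the fingers, y is the line along which they close (so a half turn about z gives the same grasp; the last joint's range is limited). The gripper opens to 85 mm and grips with 20 to 120 N. Pads are 22 mm wide; open, the fingers measure 114 mm over their backs; the gripper's body (76 mm by 85 mm) begins 54 mm behind the grasp point. The pads swing forward as they close: fully open they stand 13 mm farther back than shut.
Start: joints at [-1.376, 0.158, 1.597, -0, 1.386, -0.21], TCP at [0.226, -0.529, 0.256] pointing down, gripper open.
Joint ranges: [-2.91, 2.91], [-0.94, 2.29], [0.18, 2.7], [-1.29, 4.43], [0.17, 2.64], [-3, 3]. Speed limits (rad/s): [2.57, 2.57, 3.14, 3.14, 3.14, 3.14].

INTERFACE

Orientations are given as a unit quaternion [x, y, z, w].
In Python, from plant import get_state, capture, finish_job, nose_length gives the robot as it stands.
- The arm moves only by the tool apply_moves, never from a script. Its argument "rows" is a list of rows, each a list of 5 numbers: the finger opening in cm, from 0 to 8.54, then the shift along the world's x, y, z in cm, then the turn about the world's z in rad. In form: [[grip, tx, ty, tz, spin], ...]. A call has 1 to 5 rows; each row shifts and turns the commanded pose from where the row before left it; what a row does not reach is not made up. A row lasts 1/12 s, in which the tool goes at most 41.7 mm and 7.16 degrees, less where a joint would pass 70% of its speed; a pose out of reach is approached as far as the arm can. A call with a gripper value outside its range is refused whole. The fingers move at their own pace and stop on an object; "grip_force" is the grip in N (left out, the last holds). Time passes only in rows, so rows that do not move let the fingers close. It gives the time, the measured TCP pose, the force, the opening and the grip force at its end, in the units of the state.
- get_state(): the state, without advancing time (a new reading comes with each control period).
- capture(name): name is "scene" or "top"; returns a dict with "img" (384x512x3 uint8, blue, green, red), "z_map" (384x512 float32, m along the optical axis (not along the pixel's ray), 0 where there is no reading), "mtx" (3x3 intrinsics, pixels), "k1" (the pictures are not rectified: a ray, as slopes to the right and down, at radius r is drawn at 1 + k1 r^2 times it, then the intrinsics apply), "T" (4x4, takes a point from camera to world coordinates). Camera axes: x right, y down, z forward; pixel columns grow to the right and rows downward; lengths in m; the calibration is good to about 2 mm. A picture is of the moment at which its call begins.
- finish_job(): hands the job in; it is judged then, once.
The state is a dict: "time": time; "joints": joint angles; "joint_velocities": joint speeds; "tau": joint torques, N m; "ee_pos": TCP position; "eef_rot": TCP orientation; "wrist_force": force on the tool from outside, world axes, zero at the start; "torque": the same for the moment, N m; "finger_gap": finger opening in m; "finger_force": force on a finger pad.
Only numpy, scipy, OpenCV 4.12 (cv2) and the standard library are available. Lean on these libraries where they do the work, as an engineer would, in place of code of your own. Each camera call takes 0.05 s, during which the arm holds its last target. There are 200 camera calls.

TASK

Slide the circuit board along its cradle until it is home against the end stop, then flip the cam lever clockwise (seen from above) until it snaps over centre by itself and the pad clamps the board against the fence. Work gently, by feel, never leaning hard on the board or the lever, leave the things round the cradle alone, and let go of everything at the end.

Things in the scene. Friction and masses are not known exactly. Their poses are not given: they have to be found in the camera images.
- cradle: Aluminium plate 170 x 170 x 8 mm, fixed to the desk. Origin under its centre, z up. In its frame: dark steel fence along y (face at x = +70 mm) and end stop (face at y = +68, x = +3 to +69), tops 26 mm over the desk; clamp on the -x side, its guide block x = -30 to -12, y = -7 to +43, top 34 mm. The board slides on the plate towards +y; the -y end is open.
- board_home (a point): Point of the cradle where the board's centre lies when the board is home against both end stop and fence (cradle frame x = +39, y = +18 mm, 19 mm over the desk; axes of the cradle).
- board_center (a point): Centre of the loose green circuit board, 62 (x) x 100 (y) mm, 2 mm thick, on 10 mm stand-offs; point and board 19 mm over the desk, components up to 34 mm. Axes near the cradle's. Starts 15 to 40 mm short of the end stop, 1 to 3 mm off the fence. About 50 g; slides at under 1 N when pushed on the middle of its -y edge. Over 25 N by the fingers is a fault.
- lever_pivot (a point): Upright pivot axis of the cam lever, fixed to the cradle (cradle frame x = -50, y = +18 mm), 43 mm over the desk.
- lever_knob (a point): Centre of the upright black knob on the lever's end: cylinder 16 mm across, 29 to 57 mm over the desk, 80 mm from the pivot axis; its steel bar is 12 mm wide, 31.5 to 39.5 mm over the desk. The lever turns about the upright pivot only: it starts open on the cradle's -x side and closes clockwise seen from above to roughly the cradle's +y.
- cam_lever: The lever (origin on the pivot). Loose at first, then loaded by the cam (peak about 8 to 12 N at the knob), springing back if let go. At the centre point the load fades; past it the lever runs on alone some 9 deg to a hard stop and stays. Closed direction: cradle's +y give or take 23 deg, set unseen; centre comes 75 to 125 deg on from the start: feel for it. Over 25 N by the fingers is a fault.
- clamp_plunger (a joint): Travel of the clamp's plunger in m: between -0.006 and 0.004 with the lever open; it is fully out at about 0.008 well before the lever reaches its centre point (springs inside take up the rest), and stays there when the lever is closed.
- clamp_pad: Rubber pad on the plunger's end, 34 mm wide, 11 to 29 mm over the desk, on the line y = +18 mm of the cradle, moving to the cradle's +x; origin in its face towards the board. It is sprung, and presses the board with some 10 N when the lever has snapped over.
- flux_bottle: Small bottle, 34 mm across, 109 mm high, standing on the desk behind the fence; origin under its base. Bystander.
- block_battery: Block battery, 18 x 32 x 49 mm, standing on the desk beyond the far end of the fence; origin under its base. Bystander.
- tip_tinner: Round tin, 29 mm across, 15 mm high, on the desk off the -y edge of the plate; origin under its base. Bystander.
Mind the look-alikes: they are no part of the job. What is shaped like the part that bears board_center but red or yellow is not meant.

How it is judged:
By the outcome, as a careful person would: the job done as asked, in the order asked, and still so for the second after the job is handed in, with the robot touching nothing.
It also fails if it takes over 70 s, if anything falls off the work surface, if the arm or the gripper's body presses on something with over 40 N, if the wrist force passes 120 N, or if a joint passes its speed limit or range.

## Working session

There is one attempt and no reset: what is moved stays moved. The work goes in short steps, Python scripts to look and compute and a tool call to move; the robot and the scene stay as the last step left them, time stands still between calls to the robot, and variables do not carry over. Pictures are saved under pics/ and viewed, at most 10 in all, crops included, and the job is handed in when it is done.

Besides the shell and the picture viewer there is one more tool, called after ">>>" in YAML: its name, and indented under it one key for each argument. apply_moves: Moves the arm, as the interface text tells. Its arguments: {"type":"object","properties":{"rows":{"type":"array","items":{"type":"array","items":{"type":"number"}}},"grip_force":{"type":"number"}},"required":["rows"]}

```bash
mkdir -p pics
cat > h.py <<'E'
import numpy as np, cv2
from plant import get_state, capture, nose_length
def save(n,f):
    c=capture(n); cv2.imwrite(f'pics/{f}.png',c['img']); np.savez(f'{f}.npz',**c); return c
def px(f,u,v,z=None):
    c=np.load(f+'.npz'); K=c['mtx']; k=float(c['k1'])
    d=np.array([(u-K[0,2])/K[0,0],(v-K[1,2])/K[1,1]]); s=d.copy()
    for _ in range(20): s=d/(1+k*(s@s))
    T=c['T']; r=T[:3,:3]@np.array([*s,1]); o=T[:3,3]
    if z is not None: return o+r*(z-o[2])/r[2]
    zz=np.median(c['z_map'][int(v)-1:int(v)+2,int(u)-1:int(u)+2]); return o+r*zz
E
python3 - <<'E'
from h import *
a=save('scene','s0');b=save('top','t0')
print(nose_length if not callable(nose_length) else nose_length(),get_state())
cv2.imwrite('pics/t0b.png',cv2.resize(b['img'],(800,600)))
cv2.imwrite('pics/s0b.png',cv2.resize(a['img'],(800,600)))
E
```

```text
0.025 {'time': 0.1, 'joints': array([-1.37608346e+00,  1.59013831e-01,  1.59810104e+00,  3.02374053e-05,
        1.38617124e+00, -2.10102621e-01]), 'joint_velocities': array([ 0.00045586, -0.00252225, -0.00124913, -0.00026965, -0.00068491,
       -0.00131002]), 'tau': array([ 5.18553425e-04, -3.96994007e+01, -3.32334244e+01, -1.48899858e-04,
        4.38394010e-03,  3.80581071e-06]), 'ee_pos': array([ 0.22635383, -0.52804216,  0.25540232]), 'eef_rot': array([ 9.79585602e-01,  2.01025697e-01,  2.13743852e-05, -8.46590264e-04]), 'wrist_force': array([0.34960747, 0.36380188, 0.63332131]), 'torque': array([-0.01669915,  0.00281503,  0.02503897]), 'finger_force': 0.0, 'finger_gap': 0.08529798151922077}
```

View pics/t0b.png

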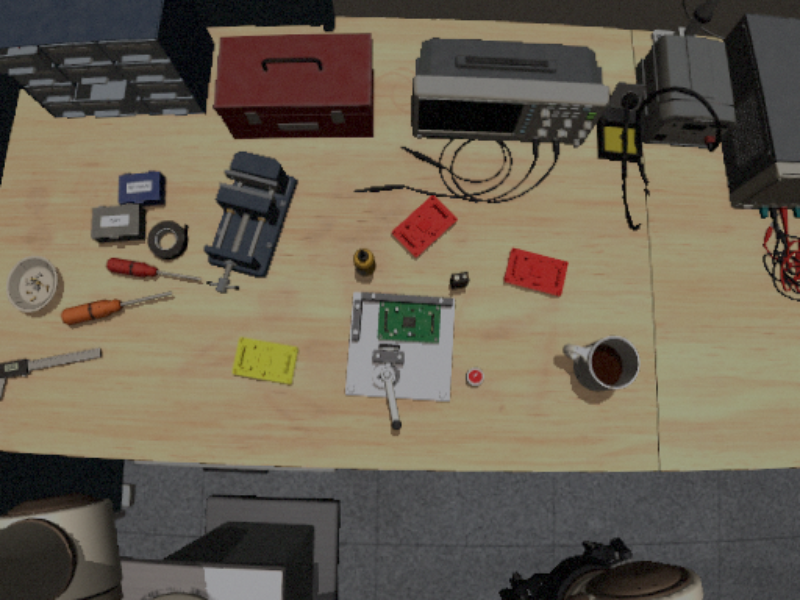

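View pics/s0b.png

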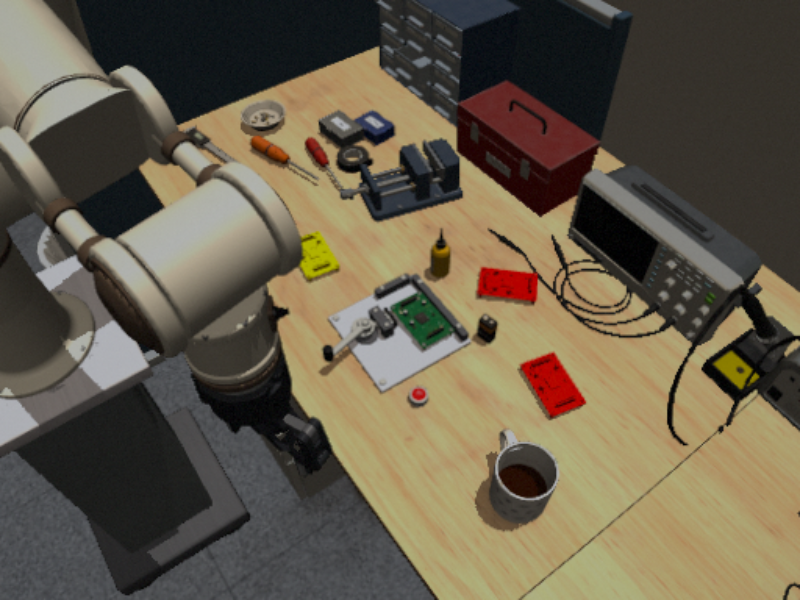

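Top view (800x600): the cradle is at about (400,346) with its axes near the world's. The end stop is on the left, the fence is at the top, and the knob is at (396,424). The green board is at (409,322), the bottle at (363,262), the battery at (459,280) and the tin at (475,377).

Run:
```python
from h import *
c=cv2.imread('pics/t0.png')[180:280,215:310]
cv2.imwrite('pics/t0c.png',cv2.resize(c,None,fx=6,fy=6,interpolation=cv2.INTER_CUBIC))
```

```text
(no output)
```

View pics/t0c.png

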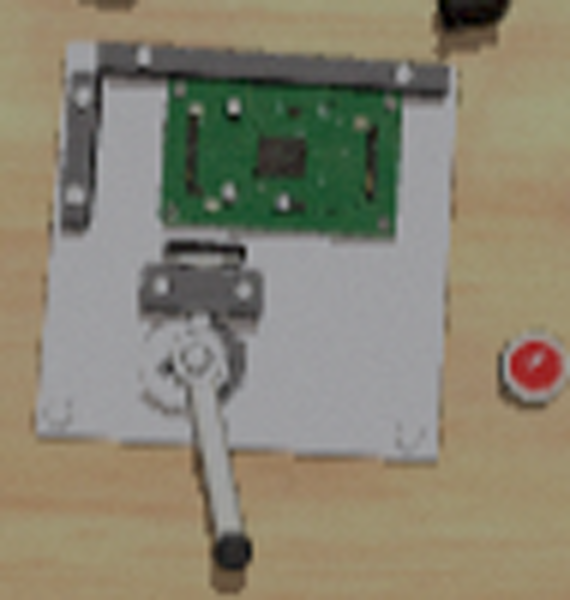

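The crop shows the plate corners at (68,43), (456,65), (435,460) and (38,436). The board corners are at (168,80), (402,90), (394,238) and (162,226). The pivot is at (197,358), the knob top at (232,548) and the tin at (535,367).

Run:
```python
from h import *
np.set_printoptions(precision=4,suppress=True)
P=lambda u,v,z:px('t0',(u+.5)/6-.5+215,(v+.5)/6-.5+180,z)
pc=[P(*q,.008) for q in [(68,43),(456,65),(435,460),(38,436)]]
bc=[P(*q,.020) for q in [(168,80),(402,90),(394,238),(162,226)]]
C=np.mean(pc,0);x=(pc[0]-pc[3])+(pc[1]-pc[2]);y=(pc[0]-pc[1])+(pc[3]-pc[2])
print('sides',[np.linalg.norm(pc[i]-pc[(i+1)%4]) for i in range(4)],[np.linalg.norm(bc[i]-bc[(i+1)%4]) for i in range(4)])
yx=np.arctan2(x[1],x[0]);yy=np.arctan2(-y[0],y[1]);print(C,yx,yy)
t=(yx+yy)/2;R=np.array([[np.cos(t),-np.sin(t)],[np.sin(t),np.cos(t)]])
tocr=lambda p:R.T@(p[:2]-C[:2])*1000
tow=lambda a,b:C[:2]+R@np.array([a,b])/1000
B=np.mean(bc,0);print('board',B,tocr(B))
bx=bc[0]-bc[3]+bc[1]-bc[2]; by=bc[0]-bc[1]+bc[3]-bc[2]; print('board yaw',np.arctan2(bx[1],bx[0]),np.arctan2(-by[0],by[1]))
for n,q in dict(pivot=(197,358,.047),knob=(232,548,.057),tin=(535,367,.015),fenceL=(100,70,.026),fenceR=(448,97,.026)).items():
    p=P(*q);print(n,p,tocr(p))
print('pivot w',tow(-50,18),'home',tow(39,18),'depth knob',px('t0',(232.5)/6-.5+215,(548.5)/6-.5+180), 'board edge mid',(bc[1]+bc[2])/2)
```

```text
sides [np.float64(0.16778471131224798), np.float64(0.16936935164048797), np.float64(0.16693331132352443), np.float64(0.1687268003670668)] [np.float64(0.09955734853086917), np.float64(0.06344350793078056), np.float64(0.09763950701071687), np.float64(0.06251163826320368)]
[ 0.5131 -0.3403  0.008 ] -0.042134739083961134 -0.03747726987534127
board [ 0.5503 -0.3531  0.02  ] [ 37.7474 -11.3089]
board yaw -0.027176567302335936 -0.026039164214043932
pivot [ 0.4635 -0.3203  0.047 ] [-50.3551  17.9985]
knob [ 0.3879 -0.3363  0.057 ] [-125.2236   -0.985 ]
tin [ 0.4646 -0.4612  0.015 ] [ -43.5794 -122.8035]
fenceL [ 0.5854 -0.2756  0.026 ] [69.69   67.5379]
fenceR [ 0.577  -0.4228  0.026 ] [ 67.1929 -79.9374]
pivot w [ 0.4638 -0.3203] home [ 0.5528 -0.3238] depth knob [ 0.3879 -0.3363  0.0563] board edge mid [ 0.5491 -0.4024  0.02  ]
```

>>> apply_moves:
  rows:
    - [0,3.2,1.0,0,-0.09]
    - [0,3.2,1.0,0,-0.09]
    - [0,3.2,1.0,0,-0.09]
    - [0,3.2,1.0,0,-0.09]
    - [0,3.2,1.0,0,-0.085]
  grip_force: 30

```text
time: 0.52
ee_pos: [0.3877, -0.4776, 0.2557]
eef_rot: [1.0, -0.022, -0.0, -0.0]
wrist_force: [1.1, -1.4, -0.2]
finger_gap: 0.0253
finger_force: 0.0
```

>>> apply_moves:
  rows:
    - [0,3.2,1.0,0,0]
    - [0,3.2,1.0,0,0]
    - [0,3.2,1.0,0,0]
    - [0,3.2,1.0,0,0]
    - [0,3.2,1.0,0,0]

```text
time: 0.93
ee_pos: [0.5478, -0.4275, 0.2556]
eef_rot: [1.0, -0.02, -0.0, -0.0]
wrist_force: [-0.3, -0.2, 0.8]
finger_gap: 0.0001
finger_force: 0.0
```

>>> apply_moves:
  rows:
    - [0,0,0,-3,0]
    - [0,0,0,-3,0]
    - [0,0,0,-3,0]
    - [0,0,0,-3,0]
    - [0,0,0,0,0]

```text
time: 1.35
ee_pos: [0.5431, -0.4247, 0.1274]
eef_rot: [1.0, -0.02, -0.005, -0.005]
wrist_force: [-0.6, 0.8, -1.5]
finger_gap: -0.0002
finger_force: 0.0
```

>>> apply_moves:
  rows:
    - [0,0,0,0,0]
    - [0,0,0,0,0]

```text
time: 1.52
ee_pos: [0.5471, -0.4293, 0.1382]
eef_rot: [1.0, -0.02, 0.001, 0.001]
wrist_force: [-0.8, -0.0, 0.7]
finger_gap: 0.0001
finger_force: 0.0
```

>>> apply_moves:
  rows:
    - [0,0.2,-0.2,-2.5,0]
    - [0,0,0,-2.5,0]
    - [0,0,0,-2.5,0]
    - [0,0,0,-1.5,0]
    - [0,0,0,-0.8,0]

```text
time: 1.93
ee_pos: [0.5484, -0.4306, 0.038]
eef_rot: [1.0, -0.02, -0.0, -0.0]
wrist_force: [-0.1, -0.1, 0.1]
finger_gap: -0.0002
finger_force: 0.0
```

>>> apply_moves:
  rows:
    - [0,0,0,0,0]
    - [0,0,0,0,0]

```text
time: 2.1
ee_pos: [0.5492, -0.4314, 0.0401]
eef_rot: [1.0, -0.02, 0.001, 0.001]
wrist_force: [-0.2, -0.4, 0.3]
finger_gap: -0.0003
finger_force: 0.0
```

Run:
```python
from h import *
save('top','t1'); s=save('scene','s1')
print(get_state()['wrist_force'],get_state()['ee_pos'])
a=cv2.imread('pics/t1.png')[170:270,215:315];b=s['img'][160:270,200:320]
cv2.imwrite('pics/m1.png',np.hstack([cv2.resize(a,(400,400),interpolation=2),cv2.resize(b,(400,367),interpolation=2)[:400].copy() if 0 else cv2.resize(b,(400,400),interpolation=2)]))
```

```text
[0.86386582 0.14932305 0.89428429] [ 0.54959607 -0.43180236  0.0408592 ]
```

View pics/m1.png

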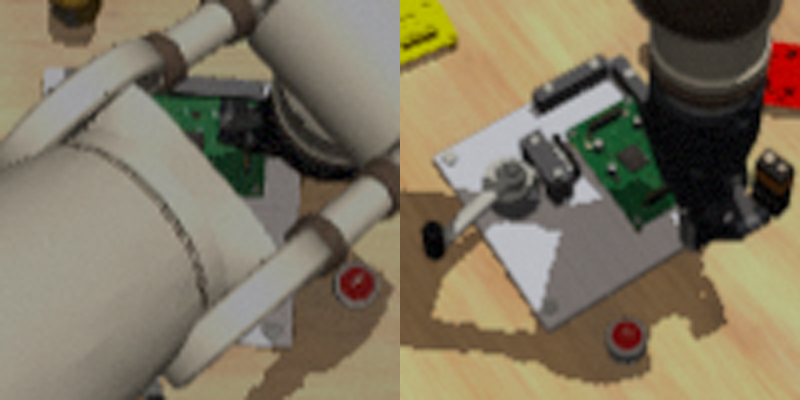

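>>> apply_moves:
  rows:
    - [0,0,0.4,-0.3,0]
    - [0,0,0.4,0,0]
    - [0,0,0.4,0,0]
    - [0,0,0.4,0,0]
    - [0,0,0.3,0,0]

```text
time: 2.62
ee_pos: [0.5485, -0.4109, 0.0355]
eef_rot: [1.0, -0.02, 0.0, 0.0]
wrist_force: [0.7, -0.7, -0.3]
finger_gap: -0.0003
finger_force: 0.3
```

>>> apply_moves:
  rows:
    - [0,0,0.3,0,0]
    - [0,0,0.3,0,0]
    - [0,0,0.3,0,0]
    - [0,0,0.3,0,0]
    - [0,0,0.2,0,0]

```text
time: 3.03
ee_pos: [0.5485, -0.3973, 0.0354]
eef_rot: [1.0, -0.02, 0.0, 0.0]
wrist_force: [0.1, -0.9, 1.4]
finger_gap: 0.0002
finger_force: 0.5
```

>>> apply_moves:
  rows:
    - [0,0,0.1,0,0]
    - [0,0,0.1,0,0]
    - [0,0,0.1,0,0]
    - [0,0,0,0,0]

```text
time: 3.37
ee_pos: [0.5485, -0.3945, 0.0354]
eef_rot: [1.0, -0.02, 0.0, 0.0]
wrist_force: [-1.1, -1.0, 1.0]
finger_gap: -0.0004
finger_force: 0.4
```

>>> apply_moves:
  rows:
    - [0,0,0.1,0,0]
    - [0,0,0.1,0,0]
    - [0,0,0.1,0,0]
    - [0,0,0.0,0,0]

```text
time: 3.7
ee_pos: [0.5484, -0.3914, 0.0353]
eef_rot: [1.0, -0.02, -0.0, -0.0]
wrist_force: [0.4, -0.9, 1.4]
finger_gap: -0.0
finger_force: 0.5
```

>>> apply_moves:
  rows:
    - [0,0,0.1,0,0]
    - [0,0,0.1,0,0]
    - [0,0,0.0,0,0]

```text
time: 3.95
ee_pos: [0.5484, -0.3894, 0.0353]
eef_rot: [1.0, -0.02, -0.0, -0.0]
wrist_force: [-0.0, 0.0, 1.8]
finger_gap: 0.0001
finger_force: 0.5
```

>>> apply_moves:
  rows:
    - [0,0,0.1,0,0]
    - [0,0,0.0,0,0]

```text
time: 4.12
ee_pos: [0.5484, -0.3884, 0.0353]
eef_rot: [1.0, -0.02, -0.0, -0.0]
wrist_force: [0.4, -0.9, 0.8]
finger_gap: 0.0005
finger_force: 0.5
```

>>> apply_moves:
  rows:
    - [0,0,0.1,0,0]
    - [0,0,0.0,0,0]

```text
time: 4.28
ee_pos: [0.5484, -0.3874, 0.0353]
eef_rot: [1.0, -0.02, -0.0, -0.0]
wrist_force: [-0.7, -0.9, 0.9]
finger_gap: -0.0
finger_force: 0.5
```

>>> apply_moves:
  rows:
    - [0,0,0.05,0,0]
    - [0,0,0.0,0,0]

```text
time: 4.45
ee_pos: [0.5484, -0.3869, 0.0353]
eef_rot: [1.0, -0.02, -0.0, -0.0]
wrist_force: [0.1, -1.0, 0.8]
finger_gap: 0.0
finger_force: 0.5
```

>>> apply_moves:
  rows:
    - [0,0,0.05,0,0]
    - [0,0,0.0,0,0]

```text
time: 4.62
ee_pos: [0.5484, -0.3864, 0.0353]
eef_rot: [1.0, -0.02, -0.0, -0.0]
wrist_force: [-0.0, -1.1, 2.1]
finger_gap: 0.0004
finger_force: 0.6
```

>>> apply_moves:
  rows:
    - [0,0,0.05,0,0]
    - [0,0,0.05,0,0]
    - [0,0,0.0,0,0]

```text
time: 4.87
ee_pos: [0.5485, -0.3858, 0.0354]
eef_rot: [1.0, -0.02, 0.0, 0.0]
wrist_force: [-0.1, -1.7, 1.2]
finger_gap: -0.0
finger_force: 1.1
```

>>> apply_moves:
  rows:
    - [0,0,0.05,0,0]
    - [0,0,0.0,0,0]

```text
time: 5.03
ee_pos: [0.5486, -0.3856, 0.0355]
eef_rot: [1.0, -0.02, 0.0, 0.001]
wrist_force: [0.8, -3.2, 0.0]
finger_gap: -0.0002
finger_force: 1.7
```

>>> apply_moves:
  rows:
    - [0,0,0.05,0,0]
    - [0,0,0.0,0,0]

```text
time: 5.2
ee_pos: [0.5486, -0.3855, 0.0357]
eef_rot: [1.0, -0.02, 0.0, 0.001]
wrist_force: [0.9, -5.2, -0.8]
finger_gap: 0.0
finger_force: 2.4
```

>>> apply_moves:
  rows:
    - [0,0,-0.5,0,0]
    - [0,0,-1.0,0,0]
    - [0,0,-1.0,2,0]
    - [0,0,0,3,0]
    - [0,0,0,3,0]

```text
time: 5.62
ee_pos: [0.5473, -0.4093, 0.1144]
eef_rot: [1.0, -0.021, -0.001, -0.002]
wrist_force: [0.7, 0.0, -0.1]
finger_gap: 0.0
finger_force: 0.0
```

>>> apply_moves:
  rows:
    - [0,-3.2,0.9,1,0.05]
    - [0,-3.2,0.9,0,0.05]
    - [0,-3.2,0.9,0,0.05]
    - [0,-3.2,0.9,0,0.05]
    - [0,-3.0,0.9,0,0.05]

```text
time: 6.03
ee_pos: [0.3886, -0.3637, 0.1249]
eef_rot: [0.994, 0.106, -0.0, -0.001]
wrist_force: [-0.3, 0.0, 0.6]
finger_gap: -0.0
finger_force: 0.0
```

>>> apply_moves:
  rows:
    - [0,0,0,0,0]
    - [0,0,0,0,0]

```text
time: 6.2
ee_pos: [0.3891, -0.3638, 0.1247]
eef_rot: [0.995, 0.104, -0.0, -0.001]
wrist_force: [-0.5, -0.9, -0.3]
finger_gap: 0.0
finger_force: 0.0
```

Run:
```python
from h import *
print(get_state()['ee_pos'],get_state()['joints'])
b=save('scene','s2')['img']; save('top','t2')
a=cv2.imread('pics/t2.png')[170:270,215:315];b=b[160:270,200:320]
cv2.imwrite('pics/m2.png',np.hstack([cv2.resize(a,(400,400),interpolation=2),cv2.resize(b,(400,400),interpolation=2)]))
```

```text
[ 0.38907747 -0.36381978  0.12471104] [-9.79197837e-01  1.94519302e-01  1.83207211e+00  6.17850878e-04
  1.11730670e+00  3.83549234e-01]
```

View pics/m2.png

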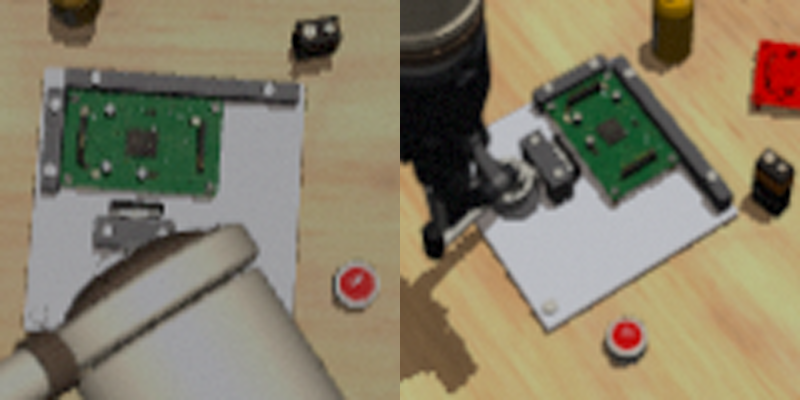

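>>> apply_moves:
  rows:
    - [0,0.2,-0.5,-1.5,0]
    - [0,0,0,-2,0]
    - [0,0,0,-2,0]
    - [0,0,0,-0.8,0]
    - [0,0,0,0,0]

```text
time: 6.72
ee_pos: [0.3923, -0.3685, 0.0602]
eef_rot: [0.994, 0.105, -0.001, -0.002]
wrist_force: [-0.2, 0.6, -0.2]
finger_gap: -0.0003
finger_force: 0.0
```

```bash
cat > arc.py <<'E'
# contact pose for lever angle th: TCP = pivot + 81mm radial - d*tangent(cw), d=22.5 ; print waypoints & row deltas
import numpy as np
pv=np.array([46.37,-32.03])
def tcp(th,d=2.25,r=8.1):
    t=np.radians(th); return pv+r*np.array([np.cos(t),np.sin(t)])-d*np.array([np.sin(t),-np.cos(t)])
if __name__=='__main__':
    prev=None
    for th in range(192,60,-4):
        p=tcp(th); print(th,p.round(2),None if prev is None else (p-prev).round(2)); prev=p
E
python3 arc.py
```

```text
192 [ 38.91 -35.91] None
188 [ 38.66 -35.39] [-0.25  0.53]
184 [ 38.45 -34.84] [-0.22  0.55]
180 [ 38.27 -34.28] [-0.18  0.56]
176 [ 38.13 -33.71] [-0.14  0.57]
172 [ 38.04 -33.13] [-0.1   0.58]
168 [ 37.98 -32.55] [-0.06  0.58]
164 [ 37.96 -31.96] [-0.02  0.59]
160 [ 37.99 -31.37] [0.03 0.59]
156 [ 38.06 -30.79] [0.07 0.58]
152 [ 38.16 -30.21] [0.11 0.58]
148 [ 38.31 -29.65] [0.15 0.57]
144 [ 38.49 -29.09] [0.19 0.56]
140 [ 38.72 -28.55] [0.22 0.54]
136 [ 38.98 -28.02] [0.26 0.53]
132 [ 39.28 -27.52] [0.3  0.51]
128 [ 39.61 -27.03] [0.33 0.48]
124 [ 39.98 -26.57] [0.37 0.46]
120 [ 40.37 -26.14] [0.4  0.43]
116 [ 40.8  -25.74] [0.43 0.4 ]
112 [ 41.25 -25.36] [0.45 0.37]
108 [ 41.73 -25.02] [0.48 0.34]
104 [ 42.23 -24.71] [0.5  0.31]
100 [ 42.75 -24.44] [0.52 0.27]
96 [ 43.29 -24.21] [0.54 0.23]
92 [ 43.84 -24.01] [0.55 0.2 ]
88 [ 44.4  -23.86] [0.57 0.16]
84 [ 44.98 -23.74] [0.57 0.12]
80 [ 45.56 -23.66] [0.58 0.08]
76 [ 46.15 -23.63] [0.59 0.04]
72 [ 46.73 -23.63] [ 0.59 -0.  ]
68 [ 47.32 -23.68] [ 0.58 -0.05]
64 [ 47.9  -23.76] [ 0.58 -0.09]
```

>>> apply_moves:
  rows:
    - [0,-0.1,0.4,0,0]
    - [0,-0.1,0.5,0,0]
    - [0,-0.25,0.53,0,-0.07]
    - [0,-0.22,0.55,0,-0.07]
    - [0,-0.18,0.56,0,-0.07]

```text
time: 7.13
ee_pos: [0.3845, -0.3446, 0.0639]
eef_rot: [1.0, -0.002, 0.001, 0.001]
wrist_force: [0.5, -0.3, -1.2]
finger_gap: -0.0002
finger_force: 0.5
```

>>> apply_moves:
  rows:
    - [0,-0.14,0.57,0,-0.07]
    - [0,-0.1,0.58,0,-0.07]
    - [0,-0.06,0.58,0,-0.07]
    - [0,-0.02,0.59,0,-0.07]

```text
time: 7.47
ee_pos: [0.3812, -0.3213, 0.0639]
eef_rot: [0.99, -0.141, 0.001, 0.001]
wrist_force: [-1.4, -0.5, 0.8]
finger_gap: 0.0003
finger_force: 0.5
```

>>> apply_moves:
  rows:
    - [0,0.03,0.59,0,-0.07]
    - [0,0.07,0.58,0,-0.07]
    - [0,0.11,0.58,0,-0.07]

```text
time: 7.72
ee_pos: [0.3832, -0.3037, 0.0638]
eef_rot: [0.97, -0.244, 0.001, 0.001]
wrist_force: [-1.6, -0.6, -0.5]
finger_gap: -0.0001
finger_force: 0.7
```

>>> apply_moves:
  rows:
    - [0,0.15,0.57,0,-0.07]
    - [0,0.19,0.56,0,-0.07]

```text
time: 7.88
ee_pos: [0.3864, -0.2924, 0.0637]
eef_rot: [0.95, -0.311, 0.0, 0.001]
wrist_force: [-2.3, -0.7, -1.0]
finger_gap: 0.0001
finger_force: 1.5
```

>>> apply_moves:
  rows:
    - [0,0.11,0.27,0,-0.035]
    - [0,0.11,0.27,0,-0.035]
    - [0,0.13,0.27,0,-0.035]
    - [0,0.13,0.26,0,-0.035]

```text
time: 8.22
ee_pos: [0.3908, -0.2818, 0.0636]
eef_rot: [0.927, -0.376, 0.0, 0.001]
wrist_force: [-4.1, -1.6, 1.6]
finger_gap: -0.0001
finger_force: 2.3
```

>>> apply_moves:
  rows:
    - [0,0.15,0.26,0,-0.035]
    - [0,0.15,0.25,0,-0.035]
    - [0,0.16,0.24,0,-0.035]
    - [0,0.17,0.24,0,-0.035]

```text
time: 8.55
ee_pos: [0.3965, -0.272, 0.0634]
eef_rot: [0.898, -0.44, -0.0, 0.001]
wrist_force: [-6.3, -2.5, 0.7]
finger_gap: -0.0001
finger_force: 3.8
```

>>> apply_moves:
  rows:
    - [0,0.18,0.23,0,-0.035]
    - [0,0.19,0.23,0,-0.035]

```text
time: 8.72
ee_pos: [0.3999, -0.2673, 0.0633]
eef_rot: [0.882, -0.471, -0.001, 0.001]
wrist_force: [-8.8, -2.3, 1.1]
finger_gap: 0.0001
finger_force: 4.4
```

>>> apply_moves:
  rows:
    - [0,0.2,0.22,0,-0.035]
    - [0,0.2,0.21,0,-0.035]

```text
time: 8.88
ee_pos: [0.4037, -0.2629, 0.0632]
eef_rot: [0.865, -0.501, -0.001, 0.001]
wrist_force: [-9.1, -2.2, 2.1]
finger_gap: -0.0002
finger_force: 4.8
```

>>> apply_moves:
  rows:
    - [0,0.21,0.2,0,-0.035]
    - [0,0.22,0.2,0,-0.035]

```text
time: 9.05
ee_pos: [0.4077, -0.2587, 0.0631]
eef_rot: [0.847, -0.531, -0.002, 0.001]
wrist_force: [-10.7, -2.3, 3.0]
finger_gap: -0.0001
finger_force: 5.2
```

>>> apply_moves:
  rows:
    - [0,0.22,0.19,0,-0.035]
    - [0,0.23,0.18,0,-0.035]

```text
time: 9.22
ee_pos: [0.4121, -0.2549, 0.063]
eef_rot: [0.828, -0.561, -0.002, 0.001]
wrist_force: [-10.8, -2.9, 3.9]
finger_gap: -0.0002
finger_force: 5.3
```

>>> apply_moves:
  rows:
    - [0,0.24,0.17,0,-0.035]
    - [0,0.24,0.17,0,-0.035]

```text
time: 9.38
ee_pos: [0.4168, -0.2513, 0.063]
eef_rot: [0.808, -0.589, -0.002, 0.001]
wrist_force: [-10.7, -1.2, 3.5]
finger_gap: 0.0004
finger_force: 5.3
```

Near the peak. Continuing in small steps.

>>> apply_moves:
  rows:
    - [0,0.25,0.16,0,-0.035]
    - [0,0.25,0.15,0,-0.035]

```text
time: 9.55
ee_pos: [0.4218, -0.2481, 0.063]
eef_rot: [0.787, -0.617, -0.002, 0.001]
wrist_force: [-10.2, -1.7, 3.5]
finger_gap: 0.0001
finger_force: 5.0
```

>>> apply_moves:
  rows:
    - [0,0.26,0.14,0,-0.035]
    - [0,0.26,0.13,0,-0.035]

```text
time: 9.72
ee_pos: [0.4272, -0.2452, 0.063]
eef_rot: [0.765, -0.645, -0.002, 0.001]
wrist_force: [-8.9, 0.2, 3.3]
finger_gap: 0.0001
finger_force: 4.6
```

>>> apply_moves:
  rows:
    - [0,0.27,0.12,0,-0.035]

```text
time: 9.8
ee_pos: [0.43, -0.2439, 0.063]
eef_rot: [0.753, -0.658, -0.002, 0.001]
wrist_force: [-9.0, -0.0, 3.3]
finger_gap: -0.0001
finger_force: 4.3
```

>>> apply_moves:
  rows:
    - [0,0.27,0.12,0,-0.035]

```text
time: 9.88
ee_pos: [0.4328, -0.2427, 0.0631]
eef_rot: [0.742, -0.671, -0.002, 0.001]
wrist_force: [-8.0, 0.7, 4.5]
finger_gap: -0.0002
finger_force: 3.9
```

>>> apply_moves:
  rows:
    - [0,0.27,0.1,0,-0.035]

```text
time: 9.97
ee_pos: [0.4357, -0.2417, 0.0631]
eef_rot: [0.73, -0.684, -0.001, 0.001]
wrist_force: [-6.6, 0.5, 3.5]
finger_gap: 0.0
finger_force: 3.6
```

>>> apply_moves:
  rows:
    - [0,0.28,0.1,0,-0.035]

```text
time: 10.05
ee_pos: [0.4387, -0.2407, 0.0632]
eef_rot: [0.718, -0.697, -0.001, 0.001]
wrist_force: [-6.1, 1.8, 2.7]
finger_gap: 0.0
finger_force: 3.1
```

>>> apply_moves:
  rows:
    - [0,0.28,0.09,0,-0.035]

```text
time: 10.13
ee_pos: [0.4418, -0.2398, 0.0632]
eef_rot: [-0.705, 0.709, 0.001, -0.001]
wrist_force: [-6.2, 0.5, 2.8]
finger_gap: -0.0003
finger_force: 2.6
```

>>> apply_moves:
  rows:
    - [0,0.28,0.08,0,-0.035]

```text
time: 10.22
ee_pos: [0.4448, -0.2391, 0.0633]
eef_rot: [-0.693, 0.721, 0.001, -0.0]
wrist_force: [-3.3, 0.7, 1.7]
finger_gap: -0.0
finger_force: 2.1
```

>>> apply_moves:
  rows:
    - [0,0.28,0.07,0,-0.035]

```text
time: 10.3
ee_pos: [0.4479, -0.2385, 0.0634]
eef_rot: [-0.68, 0.733, 0.0, -0.0]
wrist_force: [-2.8, 1.2, 2.8]
finger_gap: 0.0
finger_force: 1.6
```

>>> apply_moves:
  rows:
    - [0,0.28,0.06,0,-0.035]

```text
time: 10.38
ee_pos: [0.451, -0.2381, 0.0635]
eef_rot: [-0.667, 0.745, -0.0, -0.0]
wrist_force: [-1.5, 1.3, 1.4]
finger_gap: 0.0004
finger_force: 1.0
```

>>> apply_moves:
  rows:
    - [0,0.28,0.05,0,-0.035]

```text
time: 10.47
ee_pos: [0.4541, -0.2377, 0.0636]
eef_rot: [-0.654, 0.757, -0.001, 0.0]
wrist_force: [-1.1, 0.5, 1.0]
finger_gap: -0.0003
finger_force: 0.5
```

>>> apply_moves:
  rows:
    - [0,0.28,0.04,0,-0.035]

```text
time: 10.55
ee_pos: [0.4572, -0.2374, 0.0637]
eef_rot: [-0.64, 0.768, -0.001, 0.0]
wrist_force: [0.1, -0.4, 0.8]
finger_gap: 0.0002
finger_force: 0.0
```

>>> apply_moves:
  rows:
    - [0,0.2,0.02,0,-0.02]
    - [0,0,0,0,0]

```text
time: 10.72
ee_pos: [0.4595, -0.2375, 0.0635]
eef_rot: [-0.633, 0.774, -0.001, 0.0]
wrist_force: [0.4, -0.9, -1.1]
finger_gap: 0.0001
finger_force: 0.0
```

>>> apply_moves:
  rows:
    - [0,0,0,0,0]
    - [0,0,0,0,0]

```text
time: 10.88
ee_pos: [0.4586, -0.2373, 0.0627]
eef_rot: [-0.633, 0.774, -0.0, 0.0]
wrist_force: [-0.2, -0.1, -0.6]
finger_gap: 0.0001
finger_force: 0.0
```

Run:
```python
from h import *
s=get_state();print(s['ee_pos'],s['joints'],s['finger_force'])
b=save('scene','s3')['img']; save('top','t3')
a=cv2.imread('pics/t3.png')[170:270,215:315];b=b[160:270,200:320]
cv2.imwrite('pics/m3.png',np.hstack([cv2.resize(a,(400,400),interpolation=2),cv2.resize(b,(400,400),interpolation=2)]))
```

```text
[ 0.45864803 -0.23729448  0.06270498] [-7.11771161e-01  2.54592453e-01  1.90555293e+00 -1.28495158e-05
  9.80783181e-01  2.62855063e+00] 0.0
```

View pics/m3.png

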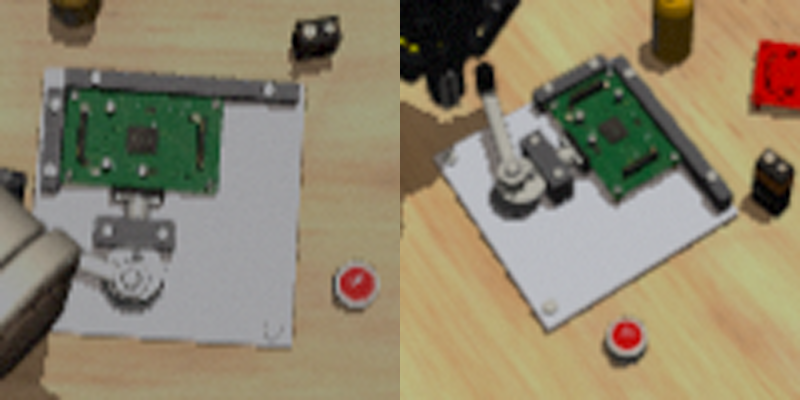

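The lever snapped over and is clear of the finger, and the pad clamps the board. Next I back away along -x, then lift and move clear.

>>> apply_moves:
  rows:
    - [0,-0.5,0,0,0]
    - [0,-1.5,0,0.5,0]
    - [0,-1,0,2.5,0]
    - [0,0,0,3.5,0]
    - [0,0,0,3.5,0]

```text
time: 11.4
ee_pos: [0.4267, -0.2363, 0.1622]
eef_rot: [-0.633, 0.774, 0.002, -0.0]
wrist_force: [0.5, -0.5, 0.1]
finger_gap: -0.0001
finger_force: 0.0
```

>>> apply_moves:
  rows:
    - [0,-2,3,3,0]
    - [0,-2,3,0,0]
    - [0,-2,3,0,0]
    - [0,0,3,0,0]
    - [0,0,0,0,0]

```text
time: 11.82
ee_pos: [0.3691, -0.1166, 0.1882]
eef_rot: [-0.634, 0.773, 0.001, 0.0]
wrist_force: [-0.2, -0.8, 0.8]
finger_gap: -0.0002
finger_force: 0.0
```

Run:
```python
from h import *
s=get_state();print(s['ee_pos'],s['wrist_force'])
b=save('scene','s4')['img']; save('top','t4')
a=cv2.imread('pics/t4.png')[170:270,215:315];b=b[160:270,200:320]
cv2.imwrite('pics/m4.png',np.hstack([cv2.resize(a,(400,400),interpolation=2),cv2.resize(b,(400,400),interpolation=2)]))
```

```text
[ 0.36914992 -0.11660209  0.1881695 ] [-0.20011748 -0.79507973  0.80491382]
```

View pics/m4.png

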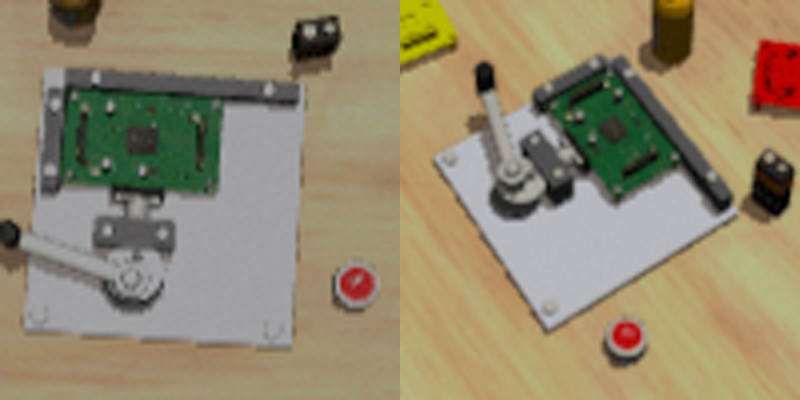

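The final pictures show the board home against the stop and fence, the pad pressing on it, the lever snapped over with the knob at (10,235), and the bystanders unmoved.

```bash
python3 -c "
from plant import finish_job
print(finish_job())"
```

```text
the job is handed in; nothing more can be done
None
```

The job is handed in: the board is home against the end stop and fence, the lever snapped over centre by itself with the pad clamping the board, pushing forces peaked around 11 N, and the robot is clear of everything.

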